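# Put the goldsmith's bench tools back on their matching rests

## Task

Tidy the goldsmith's bench: put each of the four loose tools (the large round die, the small round die, the grooved steel swage block and the wooden ring clamp) flat and right way up on the cork rest whose dark outline matches its shape and size, centred in the outline and, for the two long ones, lined up along it (either end may lead). Set them down rather than dropping them, and do not knock the flux jar or the solder spool out of their places.

Things in the scene. Friction and masses are not known exactly. Their poses are not given: they have to be found in the camera images.
- large_die: plain steel round die, an upright-sided disc 56 mm in diameter and 26 mm tall with a shallow dished top; stands flat on the bench at the start, grip it across its diameter. Weight 340 to 530 g. Origin: centre of its underside, z up; its yaw means nothing. It is the larger of the two dies.
- small_die: plain steel round die, an upright-sided disc 36 mm in diameter and 26 mm tall with a shallow dished top; stands flat on the bench at the start, grip it across its diameter. Weight 150 to 240 g. Origin: centre of its underside, z up; its yaw means nothing. It is the smaller of the two dies.
- swage_block: plain steel rectangular block 84 mm long (its x), 36 mm wide (its y), 26 mm tall, lying flat, with four grooves 8.5 mm wide and 10 mm deep running across its top; grip it across its 36 mm width at the middle. Weight 330 to 530 g. Origin: centre of its underside; x along its length, z up.
- ring_clamp: wooden double-ended ring clamp lying flat, a bar 120 mm long (its x), 26 mm wide and 24 mm tall, with dark leather-faced jaws (22 mm wide) at both ends and a brass band round its middle, 14 mm long, 29 mm wide and 26 mm tall; grip it across the width at the band. About 90 g. Origin: centre of its underside; x along its length, z up; both ends are alike.
- large_die_rest: fixed cork slab 86 x 86 mm, 8 mm thick, with a flush dark inlay in the shape of a round disc 64 mm in diameter (for the large die) in its middle. Origin: centre of its underside (on the bench), z up; the flat top to set the tool on is 8 mm above the origin. It lies at any of the places on the bench, turned up to 0.8 rad either way.
- small_die_rest: fixed cork slab 86 x 86 mm, 8 mm thick, with a flush dark inlay in the shape of a round disc 44 mm in diameter (for the small die) in its middle. Origin: centre of its underside (on the bench), z up; the flat top to set the tool on is 8 mm above the origin. It lies at any of the places on the bench, turned up to 0.8 rad either way.
- swage_rest: fixed cork slab 112 mm (its x) by 66 mm, 8 mm thick, with a flush dark inlay in the shape of a rectangle 92 x 44 mm, long side along x (for the swage block) in its middle. Origin: centre of its underside (on the bench), z up; the flat top to set the tool on is 8 mm above the origin. It lies at any of the places on the bench, turned up to 0.8 rad either way.
- clamp_rest: fixed cork slab 138 mm (its x) by 58 mm, 8 mm thick, with a flush dark inlay in the shape of a long narrow bar 127 mm long, 29 mm wide at the ends and 36 mm in the middle, along x (for the ring clamp) in its middle. Origin: centre of its underside (on the bench), z up; the flat top to set the tool on is 8 mm above the origin. It lies at any of the places on the bench, turned up to 0.8 rad either way.
- flux_jar: small closed amber glass jar with a white cap, 40 mm in diameter, 50 mm tall, standing loose near the middle of the bench among the tools; to be left where it is. Origin: centre of its underside.
- solder_spool: small copper-coloured solder spool, 38 mm in diameter, 24 mm tall, standing loose on its flange among the tools; to be left where it is. Origin: centre of its underside.
Mind the look-alikes: they are no part of the job. What is shaped like the large_die but yellow is not meant.

How it is judged (in metres and radians):
At the end, for the whole second after the job is handed in: Each tool's centre is within 12 mm (horizontally) of the centre of its own rest, its underside is on the rest's top (within 4 mm), tilted less than 0.1 rad, and the swage block and ring clamp lie along their outlines within 0.2 rad, either way round; all four are at rest (horizontal distance between large_die and large_die_rest below 0.012 m and z of large_die in the frame of large_die_rest between 0.004 and 0.012 m and angle between each of large_die, small_die, swage_block, ring_clamp's own z axis and vertical below 0.1 rad and linear speed of each of large_die, small_die, swage_block, ring_clamp below 0.02 m/s and angular speed of each of large_die, small_die, swage_block, ring_clamp below 0.2 rad/s and horizontal distance between small_die and small_die_rest below 0.012 m and z of small_die in the frame of small_die_rest between 0.004 and 0.012 m and horizontal distance between swage_block and swage_rest below 0.012 m and z of swage_block in the frame of swage_rest between 0.004 and 0.012 m and angle between the x axis of swage_block and the x axis of swage_rest, either way round below 0.2 rad and horizontal distance between ring_clamp and clamp_rest below 0.012 m and z of ring_clamp in the frame of clamp_rest between 0.004 and 0.012 m and angle between the x axis of ring_clamp and the x axis of clamp_rest, either way round below 0.2 rad); the robot touches nothing.
It fails at once if a tool is dropped from more than about 25 mm, or thrown (moves faster than 0.7 m/s with no finger touching it) ((linear speed of large_die above 0.7 m/s and contact force between the fingers and large_die below 0.05 N) or (linear speed of small_die above 0.7 m/s and contact force between the fingers and small_die below 0.05 N) or (linear speed of swage_block above 0.7 m/s and contact force between the fingers and swage_block below 0.05 N) or (linear speed of ring_clamp above 0.7 m/s and contact force between the fingers and ring_clamp below 0.05 N)).
It fails at once if the flux jar is pushed more than 25 mm from its place (distance of flux_jar from where it was at the start of the episode above 0.025 m).
It fails at once if the solder spool is pushed more than 25 mm from its place (distance of solder_spool from where it was at the start of the episode above 0.025 m).
It also fails if it takes over 112 s, if anything falls off the work surface, if the arm or the gripper's body presses on something with over 40 N, if the wrist force passes 120 N, or if a joint passes its speed limit or range.

## Robot

A 7-joint arm with a two-finger parallel gripper is mounted at the origin on the work surface. World frame = base frame: x ahead of the robot, y to its left, z up, the work surface at z = 0. Lengths are in mm, angles in rad, forces in N, time in s.
With the tool pointing down it reaches from about 425 to 825 mm from the base axis. Payload 3.6 kg.
Tool frame: the origin (TCP) lies on the mounting face of the last link; the fingertips stand ahead of it and the grasp point (between the pads) lies 167 mm ahead of it (finger_overhang is the z of the fingertips in the tool frame, in mm); z points along the fingers, y is the line along which they close (so a half turn about z gives the same grasp; the last joint's range is limited). The gripper opens to 93 mm and grips with 3 to 60 N. Pads are 15 mm wide; open, the fingers measure 128 mm over their backs; the gripper's body (75 mm by 188 mm) begins 65 mm behind the grasp point.
Start: joints at [-1.157, 0.615, -0.013, 1.423, 0.008, 1.103, -0.04], TCP at [277.305, 587.859, 404.74] pointing down, gripper open.
Joint ranges: [-3.12, 3.12], [-0.3, 2.06], [-1.34, 1.32], [0.26, 2.42], [-1.36, 4.5], [0.01, 1.98], [-2.84, 2.84]. Speed limits (rad/s): [2.79, 2.79, 3.14, 3.14, 3.14, 3.14, 3.14].

## Interface

Orientations are given as a unit quaternion [x, y, z, w].
In Python, from rig import * gives the robot as it stands.
- The arm moves only by the tool arm_command, never from a script. Its argument "motion" is a list that holds one entry, the list of rows, each a list of 7 numbers: the shift along the tool's x, y, z in cm, then the turn, a rotation vector about the tool's x, y, z in rad, then the closure, from -1 (fully open) to 1 (shut), so that 0 is half open. In form: [[[dx, dy, dz, ax, ay, az, grip], ...]]. A call has 1 to 5 rows; each row shifts and turns the commanded pose from where the row before left it, along the tool's axes as they then stand; what a row does not reach is not made up. A row lasts 1/10 s, in which the tool goes at most 50 mm and 8.59 degrees, less where a joint would pass 70% of its speed; a pose out of reach is approached as far as the arm can. A call is refused whole if a number of a shift passes 5 or a number of a turn 0.15, either way. A call with a gripper value outside its range is refused whole. The fingers move at their own pace and stop on an object; "force" is the grip in N (left out, the last holds). Time passes only in rows, so rows that do not move let the fingers close. It gives the time, the measured TCP pose, the force, the opening and the grip force at its end, in the units of the state.
- observe(): the state, without advancing time (a new reading comes with each control period).
- get_image(name): name is "scene" or "top"; returns a dict with "image" (420x560x3 uint8, red, green, blue), "fx", "fy", "cx", "cy" (pixels), "R" (3x3) and "t" (3): a world point X has camera coordinates R X + t. Camera axes: x right, y down, z forward; pixel columns grow to the right and rows downward; lengths in mm; the calibration is good to about 2 mm. A picture is of the moment at which its call begins. There is no depth.
- sign_off(): hands the job in; it is judged then, once.
Trained networks look in a picture, given as the dict that the camera call returned (one of the last four; its "shot" number tells which), for a name from the list of things; names that differ only in an ending like _2 or _b are one class to them, and where a whole thing is asked for, a point or a joint stands for the part that bears it (a point fixed in the world has none). Each returns a list of dicts, best first, with "p" (0 to 1); they miss things now and then, are a little off and sometimes report something else, mostly with a low value. They report only what shows in the picture. A call takes as long as a camera call. They do not tell look-alikes from the thing itself.
- boxes_of(picture, label): "point" ([column, row] in pixels, amid what is visible of it).
The state is a dict: "clock": time; "q": joint angles; "qvel": joint speeds; "joint_efforts": joint torques, N m; "eef_pos": TCP position; "orientation": TCP orientation; "wrist_force": force on the tool from outside, world axes, zero at the start; "ft_torque": the same for the moment, N m; "grip_width": finger opening in mm; "grasp_force": force on a finger pad.
Only numpy, scipy, OpenCV 4.12 (cv2) and the standard library are available. Lean on these libraries where they do the work, as an engineer would, in place of code of your own. Each camera call takes 0.05 s, during which the arm holds its last target. There are 200 camera calls.

## Working session

There is one attempt and no reset: what is moved stays moved. The work goes in short steps, Python scripts to look and compute and a tool call to move; the robot and the scene stay as the last step left them, time stands still between calls to the robot, and variables do not carry over. Pictures are saved under pics/ and viewed, at most 14 in all, crops included, and the job is handed in when it is done.

Besides the shell and the picture viewer there is one more tool, called after "Emit:" as name([rows], argument=value, ...), one row to a line, values as JSON. arm_command: Moves the arm, as the interface text tells. Its arguments: {"type":"object","properties":{"motion":{"type":"array"},"force":{"type":"number"}},"required":["motion"]}

```bash
mkdir -p pics; cat > h.py <<'E'
from rig import *
import numpy as np, cv2
def ray(im,p,z):
    R=np.array(im["R"]);t=np.array(im["t"])
    c=-R.T@t; d=R.T@np.array([(p[0]-im["cx"])/im["fx"],(p[1]-im["cy"])/im["fy"],1.])
    return c+d*(z-c[2])/d[2]
def proj(im,X):
    c=np.array(im["R"])@np.array(X,float)+np.array(im["t"])
    return [im["fx"]*c[0]/c[2]+im["cx"],im["fy"]*c[1]/c[2]+im["cy"]]
def save(im,n,s=1,crop=None):
    a=im["image"][:,:,::-1]
    if crop: a=a[crop[1]:crop[3],crop[0]:crop[2]]
    cv2.imwrite("pics/"+n,cv2.resize(a,None,fx=s,fy=s,interpolation=cv2.INTER_CUBIC))
E
python3 - <<'E'
from h import *
hz={"large_die":26,"small_die":26,"swage_block":26,"ring_clamp":24,"large_die_rest":8,"small_die_rest":8,"swage_rest":8,"clamp_rest":8,"flux_jar":50,"solder_spool":24}
for n in("top","scene"):
    im=get_image(n); save(im,n+"0.png",1.4)
    print(n,-np.array(im["R"]).T@im["t"], im["fx"])
    for k in hz:
        print(k,[(np.round(b["point"]).tolist(),round(b["p"],2),np.round(ray(im,b["point"],hz[k])[:2]).tolist()) for b in boxes_of(im,k)[:3]])
print(observe())
E
```

```text
top [399.28038787 -21.86085295 850.05995532] 392.87787007220487
large_die [([445.0, 223.0], 0.84, [474.0, -352.0]), ([439.0, 134.0], 0.73, [665.0, -354.0])]
small_die [([331.0, 136.0], 0.8, [667.0, -122.0])]
swage_block [([207.0, 151.0], 0.89, [639.0, 148.0])]
ring_clamp [([401.0, 266.0], 0.97, [387.0, -257.0])]
large_die_rest [([332.0, 228.0], 0.77, [469.0, -119.0]), ([449.0, 175.0], 0.41, [580.0, -375.0])]
small_die_rest [([113.0, 201.0], 0.8, [537.0, 357.0]), ([331.0, 228.0], 0.19, [468.0, -116.0])]
swage_rest [([138.0, 277.0], 0.65, [372.0, 298.0])]
clamp_rest [([227.0, 230.0], 0.74, [470.0, 106.0]), ([333.0, 229.0], 0.67, [467.0, -122.0])]
flux_jar [([273.0, 182.0], 0.83, [563.0, 3.0])]
solder_spool [([168.0, 209.0], 0.65, [515.0, 230.0])]
scene [1097.48560515  153.73764061  942.82288078] 505.56603362560884
large_die [([112.0, 199.0], 0.95, [579.0, -362.0]), ([96.0, 236.0], 0.78, [674.0, -353.0]), ([133.0, 169.0], 0.55, [488.0, -353.0])]
small_die [([195.0, 262.0], 0.63, [677.0, -130.0])]
swage_block [([331.0, 285.0], 0.91, [651.0, 146.0])]
ring_clamp [([184.0, 147.0], 0.72, [39
[... 399 characters left out ...]
y([-1.1565154 ,  0.61487895, -0.01262496,  1.42340454,  0.00806768,
        1.1034157 , -0.0404072 ]), 'qvel': array([-0.0012411 , -0.00019152, -0.00111244, -0.00073282, -0.00025788,
       -0.00042972, -0.00158912]), 'joint_efforts': array([-4.02212390e-04, -4.58845997e+01,  2.08931817e-01, -1.66041237e+01,
       -6.10842090e-02,  1.31281698e-02,  4.17635010e-05]), 'eef_pos': array([277.27990808, 587.86279956, 404.75230424]), 'orientation': array([ 2.18590674e-01,  9.75816640e-01, -2.01492731e-05, -4.45671732e-05]), 'wrist_force': array([-0.06195552, -0.01747187, -0.21463556]), 'ft_torque': array([-0.02756668,  0.00949251,  0.04243859]), 'grasp_force': 0.0, 'grip_width': 92.94366307794643}
```

View pics/top0.png

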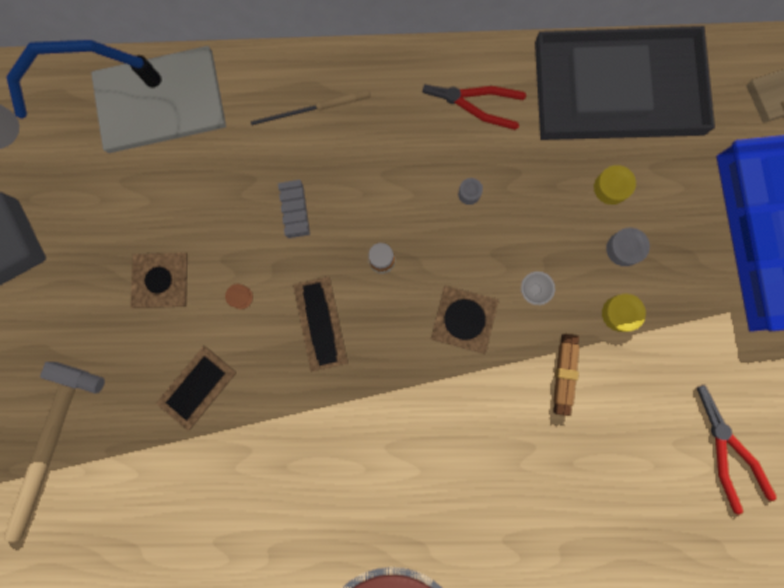

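View pics/scene0.png

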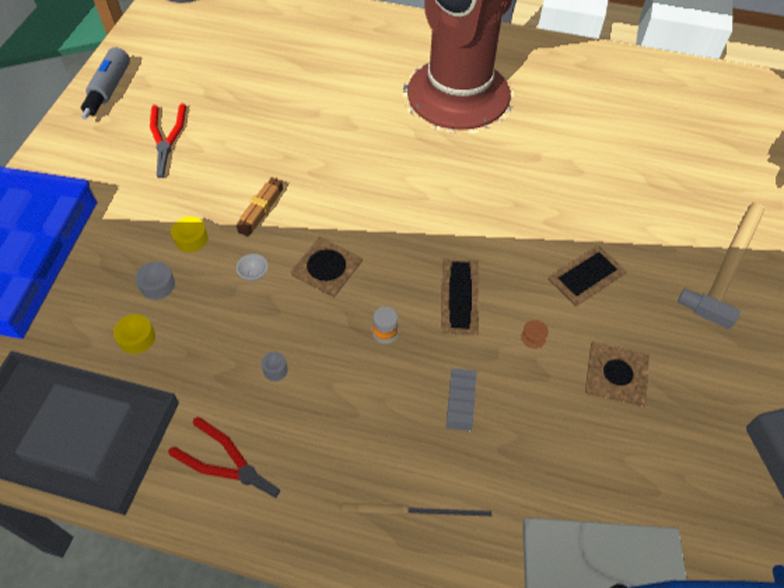

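The top view shows the four rests: small-die (113,200), swage (141,277), clamp (228,231) and large-die (332,228). It also shows the swage block (210,149), small die (336,136), clamp (405,267), jar (272,183) and spool (170,211).

Large-die candidates in the top image are yellow (440,131), grey (449,176), yellow (446,223), plus a pale dish at (384,206). The grey one at (449,176) is plain steel of the right size, so it is the one meant. I'll confirm it in a crop and fit the models.

```bash
cat > fit.py <<'E'
from h import *
from scipy.optimize import minimize
c=np.linspace(0,2*np.pi,48,endpoint=False)
def disc(d): return np.c_[d/2*np.cos(c),d/2*np.sin(c)]
def rect(a,b): return np.array([[a,b],[a,-b],[-a,-b],[-a,b]])/2.
S={"large_die":(disc(56),0,26),"small_die":(disc(36),0,26),"swage_block":(rect(84,36),0,26),"ring_clamp":(rect(120,26),0,24),
"large_die_rest":(disc(64),8,8),"small_die_rest":(disc(44),8,8),"swage_rest":(rect(92,44),8,8),"clamp_rest":(np.vstack([rect(127,29),rect(30,36)]),8,8),
"solder_spool":(disc(38),0,24),"flux_jar":(disc(40),0,50)}
K=4
def outline(im,n,p,z0=0):
    s,a,b=S[n]; co,si=np.cos(p[2]),np.sin(p[2]); xy=s@np.array([[co,si],[-si,co]])+p[:2]
    P=[proj(im,[*q,z+z0]) for z in (a,b) for q in xy]
    return cv2.convexHull(np.float32(P))
def mask(im,n,p,z0=0):
    hsv=cv2.cvtColor(im["image"],cv2.COLOR_RGB2HSV); h=outline(im,n,p,z0)
    roi=np.zeros(hsv.shape[:2],np.uint8); cv2.fillConvexPoly(roi,h.astype(np.int32),255); roi=cv2.dilate(roi,np.ones((19,19)))
    if "rest" in n: m=(hsv[:,:,2]<55)
    elif n=="ring_clamp":
        gc=np.full(roi.shape,cv2.GC_BGD,np.uint8); gc[roi>0]=cv2.GC_PR_BGD
        t=np.zeros_like(roi); cv2.fillConvexPoly(t,h.astype(np.int32),255); gc[t>0]=cv2.GC_PR_FGD
        cv2.grabCut(np.ascontiguousarray(im["image"]),gc,None,np.zeros((1,65)),np.zeros((1,65)),6,cv2.GC_INIT_WITH_MASK); m=(gc&1)>0
    else: m=(hsv[:,:,1]<60)
    m=(m&(roi>0)).astype(np.uint8)
    k,l,st,_=cv2.connectedComponentsWithStats(m)
    return (l==1+np.argmax(st[1:,4])).astype(np.uint8) if k>1 else m
def fit(ims,n,p,z0=0):
    ms=[cv2.resize(mask(i,n,p,z0),None,fx=K,fy=K,interpolation=cv2.INTER_LINEAR)for i in ims]
    def cost(q):
        s=0
        for i,m in zip(ims,ms):
            t=np.zeros_like(m); cv2.fillConvexPoly(t,((outline(i,n,q,z0)+.5)*K*16-8).astype(np.int32),1,shift=4)
            s+=1-(t&m).sum()/max(1,(t|m).sum())
        return s/len(ims)
    x=np.array(p,float)
    for r in(12,4): x=minimize(cost,x,method="Nelder-Mead",options=dict(initial_simplex=x+np.array([[0,0,0],[r,0,.03*r],[0,r,-.03*r],[-r,-r,.03*r]]))).x
    return x,cost(x)
E
python3 - <<'E'
from fit import *
ims=[get_image("top"),get_image("scene")]
G={"large_die":(576,-364,0),"small_die":(668,-124,0),"swage_block":(645,148,.15),"ring_clamp":(389,-261,-.1),"large_die_rest":(469,-119,0),"small_die_rest":(538,357,0),"swage_rest":(372,296,-.65),"clamp_rest":(472,103,.15)}
for n,p in G.items():
    for l in([ims[0]],[ims[1]],ims):
        x,c=fit(l,n,p); print(n,np.round(x,2),round(c,3))
    for i in ims:
        cv2.polylines(i["image"],[outline(i,n,x).astype(np.int32)],True,(255,0,255),1)
cv2.imwrite("pics/fit.png",np.hstack([cv2.resize(ims[0]["image"][110:310,380:480],None,fx=3,fy=3),cv2.resize(ims[1]["image"][120:270,60:220],None,fx=3,fy=4)])[:,:,::-1])
E
```

```text
large_die [ 5.7534e+02 -3.7071e+02  3.0000e-01] 0.049
large_die [ 5.7370e+02 -3.7206e+02  3.4000e-01] 0.036
large_die [ 5.7480e+02 -3.7146e+02  3.4000e-01] 0.055
small_die [ 6.7009e+02 -1.3363e+02  5.0000e-01] 0.075
small_die [ 6.6813e+02 -1.3472e+02  5.0000e-01] 0.062
small_die [ 6.6944e+02 -1.3412e+02  5.0000e-01] 0.091
swage_block [6.4843e+02 1.4405e+02 1.5000e-01] 0.068
swage_block [6.4615e+02 1.4297e+02 1.3000e-01] 0.049
swage_block [6.4711e+02 1.4327e+02 1.4000e-01] 0.071
ring_clamp [ 3.7926e+02 -2.6372e+02 -1.9000e-01] 0.157
ring_clamp [ 3.787e+02 -2.671e+02 -1.100e-01] 0.162
ring_clamp [ 3.8333e+02 -2.6629e+02 -1.4000e-01] 0.142
large_die_rest [ 4.6975e+02 -1.1848e+02  5.0000e-02] 0.082
large_die_rest [ 4.6820e+02 -1.2014e+02  5.0000e-02] 0.071
large_die_rest [ 4.6884e+02 -1.1973e+02  8.0000e-02] 0.083
small_die_rest [5.4024e+02 3.5894e+02 7.0000e-02] 0.117
small_die_rest [5.3850e+02 3.5775e+02 3.0000e-02] 0.085
small_die_rest [5.3900e+02 3.5804e+02 1.0000e-02] 0.111
swage_rest [372.19 294.3   -0.69] 0.073
swage_rest [369.97 293.39  -0.68] 0.064
swage_rest [371.35 293.79  -0.68] 0.08
clamp_rest [4.6781e+02 1.0394e+02 2.1000e-01] 0.087
clamp_rest [4.6532e+02 1.0252e+02 2.0000e-01] 0.054
clamp_rest [4.6617e+02 1.0311e+02 2.0000e-01] 0.08
```

View pics/fit.png

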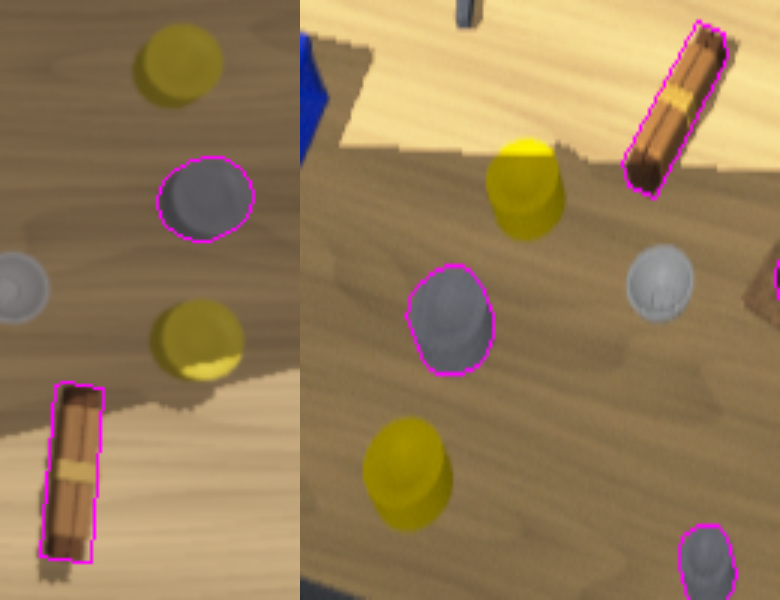

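The crop confirms the grey steel die at about (449,176) in the top image, between the two yellow look-alikes; the clamp fit is slightly pulled by its shadow. Next is a planner that prints rows.

```bash
cat > plan.py <<'E'
import sys
from h import *
from scipy.spatial.transform import Rotation as Ro
# usage: plan.py x y z yaw [x y z yaw ...]; grasp-point waypoints, yaw = world angle of tool y
def plan(wps,step=45,turn=.14):
    o=observe(); r=Ro.from_quat(o["orientation"]); p=np.array(o["eef_pos"])+r.apply([0,0,167])
    print("t",round(o["clock"],1),"grasp",p.round(1),"yaw",round(np.arctan2(*r.apply([0,1,0])[1::-1]),3),"tilt",r.apply([0,0,1])[:2].round(3),"w",round(o["grip_width"],1))
    first=True
    for w in wps:
        w=np.array(w,float); Y=r.apply([0,1,0]); a=np.arctan2(Y[1],Y[0]); da=-((w[3]-a+np.pi)%(2*np.pi)-np.pi)
        n=max(1,int(np.ceil(max(np.linalg.norm(w[:3]-p)/step,abs(da)/turn))))
        for k in range(n,0,-1):
            s=(r.inv().apply((w[:3]-p)/k)/10).round(2)
            zt=r.apply([0,0,1]); tilt=r.inv().apply(np.cross(zt,[0,0,-1])) if first else np.zeros(3); first=False
            t=np.array([tilt[0],tilt[1],da/k]).round(3); da-=t[2]
            p=p+r.apply(s*10); r=r*Ro.from_rotvec(t)
            print([*(s+0.).tolist(),*(t+0.).tolist()])
        print("--",p.round(1))
v=list(map(float,sys.argv[1:]))
plan([v[i:i+4] for i in range(0,len(v),4)])
E
python3 plan.py 647 143 110 1.71 647 143 15 1.71
python3 - <<'E'
from h import *
for n,z in(("top",26),("scene",26)):
    im=get_image(n); hsv=cv2.cvtColor(im["image"],cv2.COLOR_RGB2HSV)
    x,y=map(int,proj(im,[385,-267,26])); w=hsv[y-12:y+13,x-12:x+13].astype(int)
    m=(w[:,:,1]>110)&(w[:,:,0]>18)&(w[:,:,0]<26)&(w[:,:,2]>150)
    yy,xx=np.nonzero(m); print(n,len(xx),ray(im,(x-12+xx.mean(),y-12+yy.mean()),24).round(1))
E
```

```text
t 1.2 grasp [277.3 587.8 237.7] yaw 1.13 tilt [-0. -0.] w 92.9
[-3.74, -1.75, 0.91, 0.0, 0.0, -0.041]
[-3.67, -1.9, 0.91, 0.0, 0.0, -0.041]
[-3.59, -2.05, 0.91, 0.0, 0.0, -0.041]
[-3.5, -2.19, 0.91, 0.0, 0.0, -0.042]
[-3.41, -2.34, 0.91, 0.0, 0.0, -0.041]
[-3.31, -2.48, 0.91, 0.0, 0.0, -0.042]
[-3.2, -2.61, 0.91, 0.0, 0.0, -0.041]
[-3.09, -2.74, 0.92, 0.0, 0.0, -0.042]
[-2.97, -2.87, 0.91, 0.0, 0.0, -0.041]
[-2.85, -2.99, 0.92, 0.0, 0.0, -0.042]
[-2.73, -3.1, 0.91, 0.0, 0.0, -0.041]
[-2.59, -3.21, 0.92, 0.0, 0.0, -0.042]
[-2.46, -3.32, 0.91, 0.0, 0.0, -0.041]
[-2.32, -3.42, 0.92, 0.0, 0.0, -0.042]
-- [647. 143. 110.]
[0.0, 0.0, 3.17, 0.0, 0.0, 0.0]
[0.0, 0.0, 3.16, 0.0, 0.0, 0.0]
[0.0, 0.0, 3.17, 0.0, 0.0, 0.0]
-- [647. 143.  15.]
top 83 [ 384.5 -266.5   24. ]
scene 82 [ 383.1 -271.2   24. ]
```

Emit:
arm_command([
  [[-3.7,-1.8,1,0,0,-0.04,-1],[-3.7,-1.9,1,0,0,-0.04,-1],[-3.6,-2,1,0,0,-0.04,-1],[-3.5,-2.2,1,0,0,-0.04,-1],[-3.4,-2.3,1,0,0,-0.04,-1]],
], force=40)

```text
clock: 1.8
eef_pos: [409.9, 427.7, 354.6]
orientation: [0.119, 0.993, 0.0, 0.0]
wrist_force: [0.6, -0.3, 0.4]
grip_width: 92.8
grasp_force: 0.0
```

```bash
python3 plan.py 647 143 110 1.71|head -12
```

```text
t 1.8 grasp [410.  427.7 187.6] yaw 1.332 tilt [0. 0.] w 92.8
[-3.31, -2.45, 0.86, 0.0, 0.0, -0.042]
[-3.2, -2.59, 0.86, 0.0, 0.0, -0.042]
[-3.09, -2.72, 0.86, 0.0, 0.0, -0.042]
[-2.97, -2.85, 0.86, 0.0, 0.0, -0.042]
[-2.85, -2.97, 0.86, 0.0, 0.0, -0.042]
[-2.72, -3.09, 0.87, 0.0, 0.0, -0.042]
[-2.59, -3.2, 0.86, 0.0, 0.0, -0.042]
[-2.46, -3.3, 0.87, 0.0, 0.0, -0.042]
[-2.32, -3.4, 0.86, 0.0, 0.0, -0.042]
-- [647. 143. 110.]
```

Emit:
arm_command([
  [[-3.3,-2.5,0.9,0,0,-0.042,-1],[-3.2,-2.6,0.9,0,0,-0.042,-1],[-3.1,-2.7,0.9,0,0,-0.042,-1],[-3,-2.8,0.9,0,0,-0.042,-1],[-2.9,-3,0.9,0,0,-0.042,-1]],
])

```text
clock: 2.3
eef_pos: [542.0, 269.1, 309.6]
orientation: [0.014, 1.0, 0.0, 0.0]
wrist_force: [0.3, 0.6, -0.1]
grip_width: 92.9
grasp_force: 0.0
```

Emit:
arm_command([
  [[-2.7,-3.1,0.8,0,0,-0.042,-1],[-2.6,-3.2,0.8,0,0,-0.042,-1],[-2.5,-3.3,0.8,0,0,-0.042,-1],[-2.3,-3.4,0.8,0,0,-0.042,-1],[0,0,0,0,0,0,-1]],
])

```text
clock: 2.8
eef_pos: [649.7, 134.7, 276.0]
orientation: [-0.063, 0.998, -0.004, 0.0]
wrist_force: [-0.8, -1.0, 0.3]
grip_width: 92.9
grasp_force: 0.0
```

```bash
python3 plan.py 647 143 15 1.71
```

```text
t 2.8 grasp [649.9 133.5 109. ] yaw 1.697 tilt [ 0.001 -0.007] w 92.9
[0.06, 0.35, 3.13, -0.007, 0.0, -0.004]
[0.06, 0.33, 3.13, 0.0, 0.0, -0.005]
[0.05, 0.33, 3.14, 0.0, 0.0, -0.004]
-- [647. 143.  15.]
```

Emit:
arm_command([
  [[0,0,0,0,0,0,-1],[0,0,3,0,0,0,-1],[0,0,3,0,0,0,-1],[0,0,2.5,0,0,0,-1],[0,0,0,0,0,0,-1]],
])

```text
clock: 3.3
eef_pos: [643.8, 145.3, 189.5]
orientation: [-0.07, 0.998, -0.0, -0.004]
wrist_force: [-1.2, 0.4, -0.4]
grip_width: 92.9
grasp_force: 0.0
```

```bash
python3 plan.py 647 143 15 1.71
```

```text
t 3.3 grasp [642.4 145.2  22.5] yaw 1.711 tilt [-0.008 -0.001] w 92.9
[-0.43, -0.28, 0.74, 0.001, -0.008, 0.001]
-- [647. 143.  15.]
```

Emit:
arm_command([
  [[0,0,0.4,0,0,0,-1],[0,0,0.4,0,0,0,-1],[0,0,0,0,0,0,-1],[0,0,0,0,0,0,-1]],
])

```text
clock: 3.7
eef_pos: [646.8, 144.3, 186.6]
orientation: [-0.069, 0.998, 0.001, 0.002]
wrist_force: [-0.3, 1.0, 4.2]
grip_width: 93.2
grasp_force: 2.1
```

```bash
python3 plan.py 647 143 15 1.71
```

```text
t 3.7 grasp [647.3 144.6  19.6] yaw 1.708 tilt [0.003 0.002] w 93.2
[0.06, -0.15, 0.46, 0.001, 0.003, -0.002]
-- [647. 143.  15.]
```

Emit:
arm_command([
  [[0,0,-0.7,0,0,0,-1],[0,0,0,0,0,0,-1],[0,0,0,0,0,0,-1]],
])

```text
clock: 4.0
eef_pos: [646.3, 143.1, 192.0]
orientation: [-0.068, 0.998, -0.0, 0.0]
wrist_force: [-0.3, -0.2, 0.4]
grip_width: 93.2
grasp_force: 0.0
```

```bash
python3 plan.py 647 143 20 1.71; python3 -c "
import rig;print([k for k in dir(rig) if k[0]!='_']); print(getattr(rig,'finger_overhang',None)); print(rig.observe()['wrist_force'])"
```

```text
t 4.0 grasp [646.4 143.1  25. ] yaw 1.708 tilt [ 0. -0.] w 93.2
[-0.06, -0.02, 0.5, 0.0, 0.0, -0.002]
-- [647. 143.  20.]
['IKError', 'boxes_of', 'finger_overhang', 'get_image', 'observe', 'sign_off']
186.1
[-0.33735319 -0.16741906  0.42325564]
```

Emit:
arm_command([
  [[0,0,0.35,0,0,0,-1],[0,0,0,0,0,0,1],[0,0,0,0,0,0,1],[0,0,0,0,0,0,1],[0,0,0,0,0,0,1]],
], force=40)

```text
clock: 4.5
eef_pos: [646.3, 143.5, 188.2]
orientation: [-0.069, 0.998, 0.0, -0.0]
wrist_force: [1.0, 0.5, 0.4]
grip_width: 65.7
grasp_force: 0.0
```

Emit:
arm_command([
  [[0,0,0,0,0,0,1],[0,0,0,0,0,0,1],[0,0,0,0,0,0,1]],
])

```text
clock: 4.8
eef_pos: [646.3, 143.5, 188.3]
orientation: [-0.069, 0.998, -0.0, 0.0]
wrist_force: [0.2, 0.3, 0.8]
grip_width: 42.1
grasp_force: 0.0
```

```bash
python3 plan.py 646 143 100 1.71 371 294 100 0.89
```

```text
t 4.8 grasp [646.3 143.5  21.3] yaw 1.708 tilt [ 0. -0.] w 42.1
[0.02, -0.02, -3.94, 0.0, 0.0, -0.001]
[0.01, -0.02, -3.93, 0.0, 0.0, -0.001]
-- [646. 143. 100.]
[3.59, 2.68, 0.0, 0.0, 0.0, 0.117]
[3.88, 2.24, 0.0, 0.0, 0.0, 0.117]
[4.12, 1.78, 0.0, 0.0, 0.0, 0.117]
[4.29, 1.28, 0.0, 0.0, 0.0, 0.117]
[4.42, 0.77, 0.0, 0.0, 0.0, 0.117]
[4.47, 0.26, 0.0, 0.0, 0.0, 0.118]
[4.48, -0.28, 0.0, 0.0, 0.0, 0.117]
-- [371. 294. 100.]
```

Emit:
arm_command([
  [[0,0,0,0,0,0,1],[0,0,0,0,0,0,1],[0,0,0,0,0,0,1],[0,0,-1,0,0,0,1],[0,0,-2,0,0,0,1]],
])

```text
clock: 5.3
eef_pos: [645.0, 143.0, 216.4]
orientation: [-0.069, 0.998, -0.001, -0.003]
wrist_force: [0.5, 0.3, -4.0]
grip_width: 35.7
grasp_force: 40.0
```

Emit:
arm_command([
  [[0,0,-3,0,0,0,1],[0,0,-2,0,0,0,1],[0,0,0,0,0,0,1]],
])

```text
clock: 5.6
eef_pos: [647.2, 143.7, 271.6]
orientation: [-0.068, 0.998, 0.001, 0.003]
wrist_force: [1.0, -0.7, -3.5]
grip_width: 36.0
grasp_force: 40.0
```

```bash
sed -i 's/step=45,turn=.14/step=32,turn=.1/' plan.py; python3 plan.py 371 294 95 0.89
```

```text
t 5.6 grasp [648.2 143.9 104.7] yaw 1.708 tilt [0.006 0.002] w 36.0
[2.54, 1.87, 0.08, 0.001, 0.006, 0.082]
[2.69, 1.65, 0.1, 0.0, 0.0, 0.082]
[2.81, 1.42, 0.09, 0.0, 0.0, 0.082]
[2.92, 1.19, 0.1, 0.0, 0.0, 0.082]
[3.01, 0.95, 0.09, 0.0, 0.0, 0.082]
[3.07, 0.7, 0.1, 0.0, 0.0, 0.082]
[3.12, 0.44, 0.09, 0.0, 0.0, 0.081]
[3.15, 0.19, 0.1, 0.0, 0.0, 0.082]
[3.15, -0.07, 0.09, 0.0, 0.0, 0.081]
[3.14, -0.32, 0.1, 0.0, 0.0, 0.082]
-- [371. 294.  95.]
```

Emit:
arm_command([
  [[2.5,1.9,0.1,0,0,0.082,1],[2.7,1.7,0.1,0,0,0.082,1],[2.8,1.4,0.1,0,0,0.082,1],[2.9,1.2,0.1,0,0,0.082,1],[3,1,0.1,0,0,0.082,1]],
])

```text
clock: 6.1
eef_pos: [506.5, 219.7, 261.9]
orientation: [0.138, 0.99, -0.001, -0.001]
wrist_force: [-0.4, 1.0, -3.0]
grip_width: 35.2
grasp_force: 40.0
```

Emit:
arm_command([
  [[3.1,0.7,0.1,0,0,0.082,1],[3.1,0.4,0.1,0,0,0.082,1],[3.1,0.2,0.1,0,0,0.082,1],[3.1,-0.1,0.1,0,0,0.082,1],[3,-0.3,0.1,0,0,0.082,1]],
])

```text
clock: 6.6
eef_pos: [369.8, 293.4, 257.4]
orientation: [0.336, 0.942, -0.001, -0.001]
wrist_force: [0.7, 0.9, -4.1]
grip_width: 35.6
grasp_force: 40.0
```

Emit:
arm_command([
  [[0,0,2,0,0,0,1],[0,0,1,0,0,0,1],[0,0,0,0,0,0,1],[0,0,0,0,0,0,1]],
])

```text
clock: 7.0
eef_pos: [372.3, 292.5, 227.9]
orientation: [0.336, 0.942, -0.001, 0.0]
wrist_force: [0.5, -0.2, -3.6]
grip_width: 35.4
grasp_force: 40.0
```

```bash
python3 plan.py 371 294 30 0.89
```

```text
t 7.0 grasp [372.2 292.3  60.9] yaw 0.886 tilt [-0.    -0.001] w 35.4
[0.2, 0.05, 3.09, -0.001, 0.0, -0.004]
-- [371. 294.  30.]
```

Emit:
arm_command([
  [[0.2,0,1,0,0,0,1],[0,0,1,0,0,0,1],[0,0,0.7,0,0,0,1],[0,0,0.3,0,0,0,1],[0,0,0,0,0,0,1]],
])

```text
clock: 7.5
eef_pos: [369.9, 294.3, 197.6]
orientation: [0.335, 0.942, -0.001, -0.0]
wrist_force: [0.6, -0.3, -3.5]
grip_width: 36.3
grasp_force: 40.0
```

```bash
python3 plan.py 371 294 30 0.89
```

```text
t 7.5 grasp [369.7 294.1  30.6] yaw 0.888 tilt [-0.001 -0.001] w 36.3
[-0.11, 0.07, 0.06, -0.001, 0.0, -0.002]
-- [371. 294.  30.]
```

Emit:
arm_command([
  [[0,0,0.1,0,0,0,1],[0,0,0,0,0,0,1],[0,0,0,0,0,0,-0.4],[0,0,0,0,0,0,-0.4],[0,0,0,0,0,0,-0.4]],
])

```text
clock: 8.0
eef_pos: [370.2, 294.6, 197.7]
orientation: [0.335, 0.942, 0.001, 0.0]
wrist_force: [-0.4, -0.8, 0.3]
grip_width: 54.8
grasp_force: 0.0
```

Emit:
arm_command([
  [[0,0,0,0,0,0,-0.4],[0,0,-1,0,0,0,-0.4],[0,0,-3,0,0,0,-0.4],[0,0,-3,0,0,0,-0.4],[0,0,-2,0,0,0,-0.4]],
])

```text
clock: 8.5
eef_pos: [370.1, 294.5, 289.7]
orientation: [0.335, 0.942, 0.001, 0.001]
wrist_force: [0.6, 1.0, -0.2]
grip_width: 65.0
grasp_force: 0.0
```

```bash
sed -i 's/step=32,turn=.1)/step=45,turn=.14)/' plan.py; python3 plan.py 669 -134 100 0
```

```text
t 8.5 grasp [370.5 294.8 122.7] yaw 0.888 tilt [0.002 0.002] w 65.0
[-4.18, -1.2, 0.19, 0.003, 0.0, 0.074]
[-4.26, -0.89, 0.19, 0.0, 0.0, 0.074]
[-4.32, -0.57, 0.19, 0.0, 0.0, 0.074]
[-4.35, -0.25, 0.19, 0.0, 0.0, 0.074]
[-4.35, 0.07, 0.19, 0.0, 0.0, 0.074]
[-4.34, 0.39, 0.19, 0.0, 0.0, 0.074]
[-4.3, 0.71, 0.19, 0.0, 0.0, 0.074]
[-4.23, 1.03, 0.19, 0.0, 0.0, 0.074]
[-4.14, 1.34, 0.19, 0.0, 0.0, 0.074]
[-4.03, 1.64, 0.19, 0.0, 0.0, 0.074]
[-3.9, 1.93, 0.19, 0.0, 0.0, 0.074]
[-3.75, 2.22, 0.2, 0.0, 0.0, 0.074]
-- [ 669. -134.  100.]
```

Emit:
arm_command([
  [[-4.2,-1.2,0.1,0,0,0.074,-0.4],[-4.3,-0.9,0.1,0,0,0.074,-0.4],[-4.3,-0.6,0.1,0,0,0.074,-0.4],[-4.4,-0.2,0.1,0,0,0.074,-0.4],[-4.3,0.1,0.1,0,0,0.074,-0.4]],
])

```text
clock: 9.0
eef_pos: [495.9, 114.2, 283.1]
orientation: [0.504, 0.864, 0.0, 0.0]
wrist_force: [-0.1, 0.2, -0.9]
grip_width: 65.0
grasp_force: 0.0
```

Emit:
arm_command([
  [[-4.3,0.4,0.1,0,0,0.074,-0.4],[-4.3,0.7,0.1,0,0,0.074,-0.4],[-4.2,1,0.1,0,0,0.074,-0.4],[-4.1,1.3,0.1,0,0,0.074,-0.4],[-4,1.6,0.1,0,0,0.074,-0.4]],
])

```text
clock: 9.5
eef_pos: [618.6, -63.3, 278.1]
orientation: [0.654, 0.757, 0.0, 0.0]
wrist_force: [0.3, 0.3, 0.3]
grip_width: 64.5
grasp_force: 0.0
```

Emit:
arm_command([
  [[-3.9,1.9,0.1,0,0,0.074,-0.4],[-3.7,2.2,0.1,0,0,0.074,-0.4],[0,0,0,0,0,0,-0.4],[0,0,0,0,0,0,-0.4],[0,0,0,0,0,0,-0.4]],
])

```text
clock: 10.0
eef_pos: [666.8, -131.2, 275.4]
orientation: [0.706, 0.708, 0.0, -0.001]
wrist_force: [-0.6, -0.2, -0.3]
grip_width: 64.7
grasp_force: 0.0
```

```bash
python3 plan.py 669 -134 30 0;python3 - <<'E'
from fit import *
ims=[get_image("top"),get_image("scene")]
for l in([ims[0]],[ims[1]]): print(fit(l,"swage_block",(371,294,-.68),8))
E
```

```text
t 10.0 grasp [ 666.7 -130.9  108.4] yaw 0.002 tilt [-0.001  0.002] w 64.7
[-0.16, 0.12, 3.92, -0.001, -0.002, 0.001]
[-0.16, 0.11, 3.92, 0.0, 0.0, 0.001]
-- [ 669. -134.   30.]
(array([370.91244161, 293.09172751,  -0.67760543]), np.float64(0.10464249406980686))
(array([372.73015361, 292.89992135,  -0.66862764]), np.float64(0.06947100063734868))
```

Emit:
arm_command([
  [[0.3,0.2,3,0,0,0,-0.4],[0,0,3,0,0,0,-0.4],[0,0,2,0,0,0,-0.4],[0,0,0,0,0,0,-0.4],[0,0,0,0,0,0,-0.4]],
])

```text
clock: 10.6
eef_pos: [669.3, -129.0, 195.8]
orientation: [0.707, 0.708, 0.0, -0.0]
wrist_force: [-0.0, -0.8, 0.2]
grip_width: 65.2
grasp_force: 0.0
```

```bash
python3 plan.py 669 -134 21.3 0
```

```text
t 10.6 grasp [ 669.3 -128.9   28.8] yaw 0.001 tilt [0. 0.] w 65.2
[-0.51, -0.03, 0.75, 0.0, 0.0, 0.001]
-- [ 669.  -134.    21.3]
```

Emit:
arm_command([
  [[-0.5,0,0.4,0,0,0,-0.4],[0,0,0.3,0,0,0,-0.4],[0,0,0,0,0,0,1],[0,0,0,0,0,0,1],[0,0,0,0,0,0,1]],
], force=30)

```text
clock: 11.1
eef_pos: [669.3, -134.8, 188.6]
orientation: [0.707, 0.707, 0.0, 0.0]
wrist_force: [-0.3, -0.4, -0.3]
grip_width: 45.6
grasp_force: 0.0
```

Emit:
arm_command([
  [[0,0,0,0,0,0,1],[0,0,0,0,0,0,1],[0,0,0,0,0,0,1]],
])

```text
clock: 11.4
eef_pos: [669.2, -134.8, 188.4]
orientation: [0.707, 0.707, 0.0, -0.0]
wrist_force: [-0.7, 0.3, 1.2]
grip_width: 35.4
grasp_force: 30.0
```

```bash
sed -i 's/step=45,turn=.14)/step=38,turn=.1)/' plan.py; python3 plan.py 669 -134 100 0 539 358 100 .6
```

```text
t 11.4 grasp [ 669.2 -134.7   21.4] yaw 0.0 tilt [0. 0.] w 35.4
[0.03, -0.01, -2.62, 0.0, 0.0, 0.0]
[0.02, -0.01, -2.62, 0.0, 0.0, 0.0]
[0.03, 0.0, -2.62, 0.0, 0.0, 0.0]
-- [ 669. -134.  100.]
[3.51, -0.93, 0.0, 0.0, 0.0, -0.043]
[3.55, -0.78, 0.0, 0.0, 0.0, -0.043]
[3.58, -0.62, 0.0, 0.0, 0.0, -0.043]
[3.6, -0.47, 0.0, 0.0, 0.0, -0.043]
[3.62, -0.31, 0.0, 0.0, 0.0, -0.043]
[3.63, -0.16, 0.0, 0.0, 0.0, -0.043]
[3.64, 0.0, 0.0, 0.0, 0.0, -0.043]
[3.63, 0.16, 0.0, 0.0, 0.0, -0.043]
[3.62, 0.31, 0.0, 0.0, 0.0, -0.043]
[3.61, 0.47, 0.0, 0.0, 0.0, -0.043]
[3.58, 0.62, 0.0, 0.0, 0.0, -0.042]
[3.55, 0.77, 0.0, 0.0, 0.0, -0.043]
[3.52, 0.93, 0.0, 0.0, 0.0, -0.042]
[3.47, 1.07, 0.0, 0.0, 0.0, -0.043]
-- [539. 358. 100.]
```

Emit:
arm_command([
  [[0,0,-1,0,0,0,1],[0,0,-2.5,0,0,0,1],[0,0,-3,0,0,0,1],[0,0,-1.5,0,0,0,1],[1.5,-0.4,0,0,0,0,1]],
])

```text
clock: 11.9
eef_pos: [665.7, -123.0, 271.3]
orientation: [0.709, 0.706, 0.001, 0.004]
wrist_force: [-0.3, -0.6, -1.7]
grip_width: 35.7
grasp_force: 30.0
```

Emit:
arm_command([
  [[3.5,-0.8,0,0,0,-0.043,1],[3.5,-0.7,0,0,0,-0.043,1],[3.6,-0.6,0,0,0,-0.043,1],[3.6,-0.5,0,0,0,-0.043,1],[3.6,-0.3,0,0,0,-0.043,1]],
])

```text
clock: 12.4
eef_pos: [619.1, 58.1, 266.5]
orientation: [0.626, 0.78, -0.001, -0.002]
wrist_force: [0.6, 0.1, -2.8]
grip_width: 35.3
grasp_force: 30.0
```

Emit:
arm_command([
  [[3.6,-0.2,0,0,0,-0.043,1],[3.6,0,0,0,0,-0.043,1],[3.6,0.2,0,0,0,-0.043,1],[3.6,0.3,0,0,0,-0.043,1],[3.6,0.5,0,0,0,-0.043,1]],
])

```text
clock: 12.9
eef_pos: [572.8, 232.2, 266.6]
orientation: [0.539, 0.843, -0.001, -0.002]
wrist_force: [0.2, 1.0, -2.2]
grip_width: 35.4
grasp_force: 30.0
```

```bash
python3 plan.py 539 358 90 .6
```

```text
t 12.9 grasp [572.1 232.2  99.6] yaw 0.433 tilt [-0.004 -0.   ] w 35.4
[3.2, 0.57, 0.24, -0.004, -0.001, -0.042]
[3.18, 0.7, 0.24, 0.0, 0.0, -0.042]
[3.14, 0.84, 0.24, 0.0, 0.0, -0.041]
[3.11, 0.96, 0.24, 0.0, 0.0, -0.042]
-- [539. 358.  90.]
```

Emit:
arm_command([
  [[3.2,0.6,0.2,0,0,-0.04,1],[3.2,0.7,0.2,0,0,-0.04,1],[3.1,0.8,0.2,0,0,-0.04,1],[2,0.7,0.2,0,0,-0.04,1],[0,0,0.2,0,0,0,1]],
])

```text
clock: 13.4
eef_pos: [543.2, 349.8, 256.7]
orientation: [0.467, 0.884, 0.0, -0.002]
wrist_force: [-0.3, 0.5, -2.4]
grip_width: 35.7
grasp_force: 30.0
```

Emit:
arm_command([
  [[0,0,1,0,0,0,1],[0,0,2,0,0,0,1],[0,0,1.5,0,0,0,1],[0,0,0,0,0,0,1],[0,0,0,0,0,0,1]],
])

```text
clock: 13.9
eef_pos: [546.7, 343.6, 212.7]
orientation: [0.472, 0.882, -0.001, -0.0]
wrist_force: [-0.1, -0.3, -2.2]
grip_width: 35.4
grasp_force: 30.0
```

```bash
python3 plan.py 539 358 30 .6
```

```text
t 13.9 grasp [546.6 343.4  45.7] yaw 0.588 tilt [-0.001 -0.001] w 35.4
[1.63, 0.18, 1.57, -0.001, 0.001, -0.012]
-- [539. 358.  30.]
```

Emit:
arm_command([
  [[1,0.1,0.4,0,0,0,1],[0.6,0.1,0.6,0,0,0,1],[0,0,0.4,0,0,0,1],[0,0,0,0,0,0,1],[0,0,0,0,0,0,1]],
])

```text
clock: 14.4
eef_pos: [539.1, 359.0, 199.2]
orientation: [0.471, 0.882, -0.0, 0.0]
wrist_force: [0.4, -0.0, -2.4]
grip_width: 35.7
grasp_force: 30.0
```

```bash
python3 plan.py 539 358 30 .6
```

```text
t 14.4 grasp [539.1 358.9  32.2] yaw 0.59 tilt [ 0.    -0.001] w 35.7
[-0.06, -0.06, 0.22, 0.0, 0.001, -0.01]
-- [539. 358.  30.]
```

Emit:
arm_command([
  [[0,0,0.25,0,0,0,1],[0,0,0,0,0,0,1],[0,0,0,0,0,0,-0.4],[0,0,0,0,0,0,-0.4],[0,0,0,0,0,0,-0.4]],
])

```text
clock: 14.9
eef_pos: [539.3, 359.3, 197.3]
orientation: [0.471, 0.882, 0.001, 0.0]
wrist_force: [-1.0, 0.9, 0.0]
grip_width: 54.9
grasp_force: 0.0
```

Emit:
arm_command([
  [[0,0,0,0,0,0,-0.4],[0,0,-1,0,0,0,-0.4],[0,0,-3,0,0,0,-0.4],[0,0,-3,0,0,0,-0.4],[0,0,-2,0,0,0,-0.4]],
])

```text
clock: 15.4
eef_pos: [539.5, 359.3, 289.9]
orientation: [0.471, 0.882, 0.002, 0.001]
wrist_force: [0.3, -0.2, 0.2]
grip_width: 65.3
grasp_force: 0.0
```

```bash
sed -i 's/step=38,turn=.1)/step=47,turn=.14)/' plan.py; python3 plan.py 575 -371 110 -1.57
```

```text
t 15.4 grasp [540.1 359.7 122.9] yaw 0.59 tilt [0.003 0.002] w 65.3
[-3.92, -2.36, 0.07, 0.004, 0.0, 0.135]
[-4.2, -1.81, 0.08, 0.0, 0.0, 0.135]
[-4.4, -1.23, 0.08, 0.0, 0.0, 0.135]
[-4.53, -0.62, 0.08, 0.0, 0.0, 0.135]
[-4.57, -0.01, 0.08, 0.0, 0.0, 0.135]
[-4.53, 0.61, 0.08, 0.0, 0.0, 0.135]
[-4.41, 1.21, 0.08, 0.0, 0.0, 0.135]
[-4.21, 1.79, 0.08, 0.0, 0.0, 0.135]
[-3.93, 2.34, 0.08, 0.0, 0.0, 0.135]
[-3.57, 2.85, 0.08, 0.0, 0.0, 0.135]
[-3.16, 3.3, 0.08, 0.0, 0.0, 0.135]
[-2.69, 3.7, 0.08, 0.0, 0.0, 0.135]
[-2.16, 4.03, 0.08, 0.0, 0.0, 0.135]
[-1.6, 4.28, 0.08, 0.0, 0.0, 0.135]
[-1.01, 4.46, 0.08, 0.0, 0.0, 0.135]
[-0.41, 4.55, 0.09, 0.0, 0.0, 0.135]
-- [ 574.9 -371.   110. ]
```

Emit:
arm_command([
  [[-3.9,-2.4,0,0,0,0.135,-1],[-4.2,-1.8,0,0,0,0.135,-1],[-4.4,-1.2,0,0,0,0.135,-1],[-4.5,-0.6,0,0,0,0.135,-1],[-4.6,0,0,0,0,0.135,-1]],
])

```text
clock: 15.9
eef_pos: [550.2, 129.4, 287.9]
orientation: [0.738, 0.675, 0.001, 0.0]
wrist_force: [0.9, -0.3, 0.1]
grip_width: 92.4
grasp_force: 0.0
```

Emit:
arm_command([
  [[-4.5,0.6,0,0,0,0.135,-1],[-4.4,1.2,0,0,0,0.135,-1],[-4.2,1.8,0,0,0,0.135,-1],[-3.9,2.3,0,0,0,0.135,-1],[-3.6,2.9,0,0,0,0.135,-1]],
])

```text
clock: 16.4
eef_pos: [561.2, -98.5, 287.8]
orientation: [0.92, 0.392, 0.001, -0.0]
wrist_force: [0.4, -0.3, -0.1]
grip_width: 93.0
grasp_force: 0.0
```

```bash
python3 plan.py 575 -371 110 -1.57
```

```text
t 16.4 grasp [561.5 -98.4 120.8] yaw -0.765 tilt [0.002 0.001] w 93.0
[-3.12, 3.31, 0.18, 0.001, -0.002, 0.134]
[-2.65, 3.7, 0.18, 0.0, 0.0, 0.134]
[-2.14, 4.02, 0.18, 0.0, 0.0, 0.134]
[-1.58, 4.27, 0.18, 0.0, 0.0, 0.134]
[-1.0, 4.44, 0.18, 0.0, 0.0, 0.135]
[-0.39, 4.52, 0.17, 0.0, 0.0, 0.134]
-- [ 575. -371.  110.]
```

Emit:
arm_command([
  [[-3.1,3.3,0,0,0,0.134,-1],[-2.6,3.7,0,0,0,0.134,-1],[-2.1,4,0,0,0,0.134,-1],[-1.6,4.3,0,0,0,0.134,-1],[-1,4.4,0,0,0,0.134,-1]],
])

```text
clock: 16.9
eef_pos: [574.2, -324.9, 287.8]
orientation: [0.998, 0.068, 0.001, -0.0]
wrist_force: [-0.4, -0.1, 0.5]
grip_width: 93.0
grasp_force: 0.0
```

Emit:
arm_command([
  [[-0.4,4.5,0,0,0,0.134,-1],[0,0,0,0,0,0,-1],[0,0,0,0,0,0,-1],[0,0,0,0,0,0,-1]],
])

```text
clock: 17.3
eef_pos: [577.1, -366.7, 286.8]
orientation: [1.0, 0.005, 0.0, -0.001]
wrist_force: [0.8, 0.8, -0.4]
grip_width: 92.9
grasp_force: 0.0
```

```bash
python3 plan.py 575 -371 30 -1.57
```

```text
t 17.3 grasp [ 577.3 -366.4  119.8] yaw -1.561 tilt [0.001 0.002] w 92.9
[-0.12, 0.24, 4.49, -0.002, -0.001, 0.004]
[-0.11, 0.23, 4.49, 0.0, 0.0, 0.005]
-- [ 575. -371.   30.]
```

Emit:
arm_command([
  [[-0.2,0.4,3,0,0,0,-1],[0,0,3,0,0,0,-1],[0,0,2.5,0,0,0,-1],[0,0,0,0,0,0,-1],[0,0,0,0,0,0,-1]],
])

```text
clock: 17.8
eef_pos: [575.3, -371.0, 202.3]
orientation: [1.0, 0.005, 0.0, -0.0]
wrist_force: [0.3, -0.8, 0.8]
grip_width: 93.0
grasp_force: 0.0
```

```bash
python3 plan.py 575 -371 21.3 -1.57
```

```text
t 17.8 grasp [ 575.4 -370.9   35.3] yaw -1.562 tilt [0.    0.001] w 93.0
[-0.04, 0.01, 1.4, -0.001, 0.0, 0.008]
-- [ 575.  -371.    21.3]
```

Emit:
arm_command([
  [[0,0,0.7,0,0,0,-1],[0,0,0.7,0,0,0,-1],[0,0,0,0,0,0,1],[0,0,0,0,0,0,1],[0,0,0,0,0,0,1]],
], force=45)

```text
clock: 18.3
eef_pos: [574.5, -372.6, 188.1]
orientation: [1.0, 0.003, 0.0, 0.0]
wrist_force: [-0.1, -0.9, 0.3]
grip_width: 73.6
grasp_force: 0.0
```

Emit:
arm_command([
  [[0,0,0,0,0,0,1],[0,0,0,0,0,0,1],[0,0,0,0,0,0,1],[0,0,0,0,0,0,1],[0,0,0,0,0,0,1]],
])

```text
clock: 18.8
eef_pos: [574.6, -371.6, 187.9]
orientation: [1.0, 0.004, -0.0, -0.001]
wrist_force: [-1.3, 3.8, 4.1]
grip_width: 55.3
grasp_force: 45.0
```

```bash
sed -i 's/step=47,turn=.14)/step=36,turn=.1)/' plan.py;  python3 plan.py 575 -371 100 -1.57 469 -120 100 -1.1
```

```text
t 18.8 grasp [ 574.5 -371.1   20.9] yaw -1.564 tilt [-0.     0.003] w 55.3
[0.02, -0.01, -2.64, -0.003, 0.0, 0.002]
[0.01, 0.0, -2.64, 0.0, 0.0, 0.002]
[0.02, -0.01, -2.63, 0.0, 0.0, 0.002]
-- [ 575. -371.  100.]
[-1.32, -3.14, 0.0, 0.0, 0.0, -0.059]
[-1.13, -3.21, 0.0, 0.0, 0.0, -0.059]
[-0.94, -3.27, 0.0, 0.0, 0.0, -0.059]
[-0.75, -3.32, 0.0, 0.0, 0.0, -0.059]
[-0.55, -3.36, 0.0, 0.0, 0.0, -0.058]
[-0.36, -3.39, 0.0, 0.0, 0.0, -0.059]
[-0.16, -3.4, 0.0, 0.0, 0.0, -0.058]
[0.04, -3.41, -0.01, 0.0, 0.0, -0.059]
-- [ 469. -120.  100.]
```

Emit:
arm_command([
  [[0,0,-1,0,0,0,1],[0,0,-2.5,0,0,0,1],[0,0,-3,0,0,0,1],[0,0,-1.5,0,0,0,1],[0,0,0,0,0,0,1]],
])

```text
clock: 19.3
eef_pos: [574.6, -373.8, 270.4]
orientation: [1.0, 0.003, 0.002, 0.003]
wrist_force: [0.7, 0.2, -4.2]
grip_width: 55.5
grasp_force: 45.0
```

Emit:
arm_command([
  [[-1.3,-3.1,0,0,0,-0.059,1],[-1.1,-3.2,0,0,0,-0.059,1],[-0.9,-3.3,0,0,0,-0.059,1],[-0.7,-3.3,0,0,0,-0.059,1],[-0.6,-3.4,0,0,0,-0.059,1]],
])

```text
clock: 19.8
eef_pos: [507.2, -214.5, 266.3]
orientation: [0.988, 0.152, -0.001, -0.0]
wrist_force: [0.4, 0.4, -4.0]
grip_width: 55.4
grasp_force: 45.0
```

Emit:
arm_command([
  [[-0.4,-3.4,0,0,0,-0.059,1],[-0.2,-3.4,0,0,0,-0.059,1],[0,-3.4,0,0,0,-0.059,1],[0,0,0,0,0,0,1],[0,0,0,0,0,0,1]],
])

```text
clock: 20.3
eef_pos: [466.3, -121.9, 267.1]
orientation: [0.971, 0.238, -0.001, 0.0]
wrist_force: [-0.4, -1.0, -2.5]
grip_width: 55.8
grasp_force: 45.0
```

```bash
python3 plan.py 469 -120 31 -1.1
```

```text
t 20.3 grasp [ 466.1 -122.   100.1] yaw -1.091 tilt [-0.001 -0.   ] w 55.8
[0.18, -0.02, 3.45, 0.0, 0.001, 0.005]
[0.18, -0.02, 3.46, 0.0, 0.0, 0.004]
-- [ 469. -120.   31.]
```

Emit:
arm_command([
  [[0.3,0,2,0,0,0,1],[0,0,2.5,0,0,0,1],[0,0,1.6,0,0,0,1],[0,0,0.5,0,0,0,1],[0,0,0,0,0,0,1]],
])

```text
clock: 20.8
eef_pos: [469.3, -122.3, 201.1]
orientation: [0.972, 0.236, -0.001, 0.0]
wrist_force: [0.3, -0.0, -4.1]
grip_width: 55.3
grasp_force: 45.0
```

Emit:
arm_command([
  [[0,0,0,0,0,0,1],[0,0,0,0,0,0,1]],
])

```text
clock: 21.0
eef_pos: [469.6, -121.6, 202.5]
orientation: [0.972, 0.237, 0.001, 0.001]
wrist_force: [0.1, 0.0, -3.0]
grip_width: 55.3
grasp_force: 45.0
```

```bash
python3 plan.py 469 -120 29.2 -1.1
```

```text
t 21.0 grasp [ 469.9 -121.8   35.5] yaw -1.092 tilt [ 0.002 -0.001] w 55.3
[0.0, -0.2, 0.63, 0.002, -0.001, 0.008]
-- [ 469.  -120.    29.2]
```

Emit:
arm_command([
  [[0,-0.1,0.3,0,0,0,1],[0,0,0.2,0,0,0,1],[0,0,0,0,0,0,1],[0,0,0,0,0,0,1]],
])

```text
clock: 21.4
eef_pos: [468.7, -120.2, 196.8]
orientation: [0.971, 0.237, -0.0, 0.0]
wrist_force: [-0.8, -0.2, -3.5]
grip_width: 55.7
grasp_force: 45.0
```

```bash
python3 plan.py 469 -120 29.2 -1.1
```

```text
t 21.4 grasp [ 468.7 -120.2   29.8] yaw -1.092 tilt [-0. -0.] w 55.7
[0.04, -0.01, 0.06, 0.0, 0.0, 0.008]
-- [ 469.  -119.9   29.2]
```

Emit:
arm_command([
  [[0,0,0.1,0,0,0,1],[0,0,0,0,0,0,-0.8],[0,0,0,0,0,0,-0.8],[0,0,0,0,0,0,-0.8],[0,0,0,0,0,0,-0.8]],
])

```text
clock: 21.9
eef_pos: [468.8, -120.4, 196.0]
orientation: [0.971, 0.237, 0.0, 0.0]
wrist_force: [0.6, -0.1, 0.9]
grip_width: 81.7
grasp_force: 0.0
```

Emit:
arm_command([
  [[0,0,-1,0,0,0,-0.8],[0,0,-3,0,0,0,-0.8],[0,0,-3,0,0,0,-0.8],[0,0,-2,0,0,0,-0.8],[0,0,0,0,0,0,-0.8]],
])

```text
clock: 22.4
eef_pos: [469.4, -120.7, 288.7]
orientation: [0.971, 0.237, 0.003, 0.001]
wrist_force: [0.8, -0.6, -0.2]
grip_width: 83.8
grasp_force: 0.0
```

```bash
sed -i 's/step=36,turn=.1)/step=45,turn=.13)/' plan.py; python3 plan.py 384 -268 100 -1.71
```

```text
t 22.4 grasp [ 470.4 -121.   121.7] yaw -1.092 tilt [ 0.006 -0.002] w 83.8
[-2.89, 1.81, 0.43, 0.004, -0.005, 0.124]
[-2.64, 2.16, 0.43, 0.0, 0.0, 0.124]
[-2.36, 2.47, 0.43, 0.0, 0.0, 0.123]
[-2.03, 2.74, 0.44, 0.0, 0.0, 0.124]
[-1.68, 2.96, 0.43, 0.0, 0.0, 0.123]
-- [ 384. -268.  100.]
```

Emit:
arm_command([
  [[-2.9,1.8,0.4,0,0,0.124,-0.5],[-2.6,2.2,0.4,0,0,0.124,-0.5],[-2.4,2.5,0.4,0,0,0.124,-0.5],[-2,2.7,0.4,0,0,0.124,-0.5],[-1.7,3,0.4,0,0,0.124,-0.5]],
])

```text
clock: 22.9
eef_pos: [381.5, -268.4, 265.2]
orientation: [0.997, -0.073, -0.0, -0.0]
wrist_force: [0.6, -0.3, 0.1]
grip_width: 70.0
grasp_force: 0.0
```

Emit:
arm_command([
  [[0,0,2,0,0,0,-0.5],[0,0,2,0,0,0,-0.5],[0,0,0,0,0,0,-0.5],[0,0,0,0,0,0,-0.5],[0,0,0,0,0,0,-0.5]],
])

```text
clock: 23.4
eef_pos: [382.6, -267.8, 226.3]
orientation: [0.998, -0.07, 0.0, 0.0]
wrist_force: [0.7, -0.6, 0.1]
grip_width: 69.8
grasp_force: 0.0
```

```bash
python3 plan.py 384 -268 21.3 -1.71
```

```text
t 23.4 grasp [ 382.7 -267.9   59.3] yaw -1.712 tilt [ 0.001 -0.001] w 69.8
[0.13, -0.01, 3.8, 0.0, -0.001, -0.002]
-- [ 384.  -268.    21.3]
```

Emit:
arm_command([
  [[0.1,0,1.5,0,0,0,-0.5],[0,0,1.5,0,0,0,-0.5],[0,0,0.7,0,0,0,-0.5],[0,0,0,0,0,0,-0.5],[0,0,0,0,0,0,-0.5]],
])

```text
clock: 23.9
eef_pos: [383.5, -268.1, 189.3]
orientation: [0.998, -0.071, 0.0, 0.0]
wrist_force: [0.7, -0.1, 0.9]
grip_width: 69.9
grasp_force: 0.0
```

Emit:
arm_command([
  [[0,0,0,0,0,0,1],[0,0,0,0,0,0,1],[0,0,0,0,0,0,1],[0,0,0,0,0,0,1],[0,0,0,0,0,0,1]],
], force=30)

```text
clock: 24.4
eef_pos: [383.4, -267.9, 188.8]
orientation: [0.998, -0.071, 0.0, 0.0]
wrist_force: [0.6, -0.5, 0.8]
grip_width: 34.3
grasp_force: 0.0
```

Emit:
arm_command([
  [[0,0,0,0,0,0,1],[0,0,0,0,0,0,1],[0,0,0,0,0,0,1]],
])

```text
clock: 24.7
eef_pos: [383.4, -267.6, 188.8]
orientation: [0.998, -0.07, -0.0, -0.0]
wrist_force: [-0.1, 1.6, 1.2]
grip_width: 28.8
grasp_force: 30.0
```

```bash
sed -i 's/step=45,turn=.13)/step=36,turn=.1)/' plan.py; python3 plan.py 384 -268 100 -1.71 466 103 100 -1.37
```

```text
t 24.7 grasp [ 383.3 -267.5   21.8] yaw -1.712 tilt [-0.     0.001] w 28.8
[0.02, 0.01, -2.61, -0.001, 0.0, -0.001]
[0.03, 0.01, -2.61, 0.0, 0.0, 0.0]
[0.02, 0.02, -2.6, 0.0, 0.0, -0.001]
-- [ 384. -268.  100.]
[0.27, -3.44, 0.0, 0.0, 0.0, -0.031]
[0.38, -3.43, 0.0, 0.0, 0.0, -0.031]
[0.48, -3.42, 0.0, 0.0, 0.0, -0.031]
[0.59, -3.4, 0.0, 0.0, 0.0, -0.031]
[0.7, -3.38, 0.0, 0.0, 0.0, -0.031]
[0.8, -3.36, 0.0, 0.0, 0.0, -0.031]
[0.9, -3.34, 0.0, 0.0, 0.0, -0.031]
[1.01, -3.31, 0.0, 0.0, 0.0, -0.031]
[1.11, -3.27, 0.0, 0.0, 0.0, -0.031]
[1.21, -3.24, 0.0, 0.0, 0.0, -0.03]
[1.3, -3.2, -0.01, 0.0, 0.0, -0.031]
-- [466. 103. 100.]
```

Emit:
arm_command([
  [[0,0,-1,0,0,0,1],[0,0,-2.5,0,0,0,1],[0,0,-3,0,0,0,1],[0,0,-1.5,0,0,0,1],[0,0,0,0,0,0,1]],
])

```text
clock: 25.2
eef_pos: [383.6, -268.6, 270.9]
orientation: [0.998, -0.071, 0.002, 0.002]
wrist_force: [0.3, -0.3, -1.9]
grip_width: 28.7
grasp_force: 30.0
```

Emit:
arm_command([
  [[0.4,-3.4,0,0,0,-0.031,1],[0.5,-3.4,0,0,0,-0.031,1],[0.6,-3.4,0,0,0,-0.031,1],[0.7,-3.4,0,0,0,-0.031,1],[0.7,-3.4,0,0,0,-0.031,1]],
])

```text
clock: 25.7
eef_pos: [425.7, -99.3, 268.1]
orientation: [1.0, 0.007, -0.001, 0.0]
wrist_force: [0.6, -0.4, -1.7]
grip_width: 29.0
grasp_force: 30.0
```

Emit:
arm_command([
  [[0.8,-3.4,0,0,0,-0.031,1],[0.9,-3.3,0,0,0,-0.031,1],[1,-3.3,0,0,0,-0.031,1],[1.1,-3.3,0,0,0,-0.031,1],[1.2,-3.2,0,0,0,-0.031,1]],
])

```text
clock: 26.2
eef_pos: [462.9, 69.3, 268.0]
orientation: [0.996, 0.085, -0.001, 0.0]
wrist_force: [0.6, -0.3, -0.4]
grip_width: 28.9
grasp_force: 30.0
```

```bash
python3 plan.py 466 103 80 -1.37;python3 - <<'E'
from fit import *
ims=[get_image("top"),get_image("scene")]
save(ims[1],"carry.png",3,(220,60,460,240))
for n,p in {"large_die":(469,-120,0),"small_die":(539,358,0)}.items():
    for l in([ims[0]],[ims[1]]): print(n,fit(l,n,p,8))
E
```

```text
t 26.2 grasp [462.7  69.2 101. ] yaw -1.401 tilt [-0.001 -0.001] w 28.9
[0.45, -1.64, 1.05, 0.0, 0.001, -0.015]
[0.48, -1.63, 1.05, 0.0, 0.0, -0.016]
-- [466. 103.  80.]
large_die (array([ 4.68600383e+02, -1.18647290e+02, -1.81587570e-02]), np.float64(0.08054256314312447))
large_die (array([ 4.69335794e+02, -1.20695807e+02,  1.08157485e-01]), np.float64(0.07112755678898142))
small_die (array([5.38558175e+02, 3.58458554e+02, 2.73032960e-02]), np.float64(0.0824004404477886))
small_die (array([5.38754339e+02, 3.58372100e+02, 1.19911148e-02]), np.float64(0.11004016064257027))
```

View pics/carry.png

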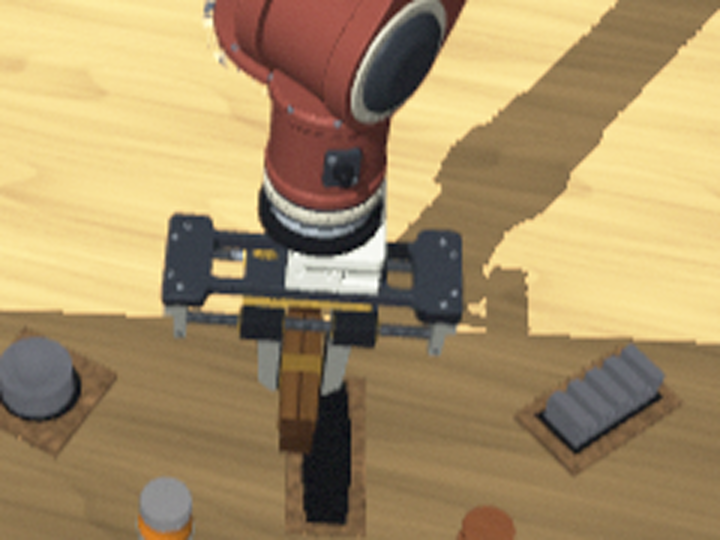

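The crop shows the clamp held at its band, centred at about crop (305,365). The large die at (38,378) and swage block at (603,395) sit well inside their outlines.

Emit:
arm_command([
  [[0.5,-1.6,1,0,0,-0.015,1],[0.5,-1.6,1,0,0,-0.015,1],[0,0,2,0,0,0,1],[0,0,1.5,0,0,0,1],[0,0,0,0,0,0,1]],
])

```text
clock: 26.8
eef_pos: [466.4, 101.4, 211.4]
orientation: [0.995, 0.099, -0.003, 0.0]
wrist_force: [-0.2, 0.5, -1.8]
grip_width: 28.8
grasp_force: 30.0
```

Emit:
arm_command([
  [[0,0,0,0,0,0,1],[0,0,0,0,0,0,1],[0,0,0,0,0,0,1]],
])

```text
clock: 27.1
eef_pos: [467.6, 101.0, 214.3]
orientation: [0.995, 0.099, 0.001, -0.0]
wrist_force: [0.3, 0.8, -1.1]
grip_width: 28.6
grasp_force: 30.0
```

```bash
python3 plan.py 466 103 30 -1.37
```

```text
t 27.1 grasp [467.8 101.   47.3] yaw -1.372 tilt [0.001 0.   ] w 28.6
[-0.14, -0.23, 1.73, 0.0, -0.001, -0.002]
-- [466. 103.  30.]
```

Emit:
arm_command([
  [[-0.1,-0.2,0.6,0,0,0,1],[0,0,0.6,0,0,0,1],[0,0,0.4,0,0,0,1],[0,0,0,0,0,0,1],[0,0,0,0,0,0,1]],
])

```text
clock: 27.6
eef_pos: [466.0, 102.7, 197.6]
orientation: [0.995, 0.099, -0.0, 0.0]
wrist_force: [-0.4, -0.1, -0.9]
grip_width: 28.5
grasp_force: 30.0
```

```bash
python3 plan.py 466 103 30 -1.37
```

```text
t 27.6 grasp [465.9 102.7  30.6] yaw -1.372 tilt [-0. -0.] w 28.5
[0.02, -0.03, 0.06, 0.0, 0.0, -0.002]
-- [466. 103.  30.]
```

Emit:
arm_command([
  [[0,0,0.1,0,0,0,1],[0,0,0,0,0,0,-0.4],[0,0,0,0,0,0,-0.4],[0,0,0,0,0,0,-0.4],[0,0,0,0,0,0,-0.4]],
])

```text
clock: 28.1
eef_pos: [466.0, 102.8, 196.8]
orientation: [0.995, 0.099, 0.0, 0.0]
wrist_force: [0.3, -0.8, -0.3]
grip_width: 56.0
grasp_force: 0.0
```

Emit:
arm_command([
  [[0,0,-1,0,0,0,-0.4],[0,0,-3,0,0,0,-0.4],[0,0,-4,0,0,0,-0.4],[0,0,-4,0,0,0,-0.4],[0,0,-4,0,0,0,-0.4]],
])

```text
clock: 28.6
eef_pos: [465.5, 102.6, 358.8]
orientation: [0.995, 0.099, -0.0, 0.0]
wrist_force: [0.4, 0.1, -0.6]
grip_width: 65.0
grasp_force: 0.0
```

Emit:
arm_command([
  [[0,-4,-2,0,0,0,-0.4],[0,-4,-2,0,0,0,-0.4],[0,-4,0,0,0,0,-0.4],[0,-4,0,0,0,0,-0.4],[0,0,0,0,0,0,-0.4]],
])

```text
clock: 29.1
eef_pos: [432.3, 266.1, 396.4]
orientation: [0.994, 0.105, -0.001, -0.001]
wrist_force: [0.8, -0.2, -0.7]
grip_width: 65.2
grasp_force: 0.0
```

```bash
python3 - <<'E'
from h import *
im=get_image("scene"); save(im,"end.png",1.4)
im=get_image("top"); save(im,"endt.png",2.2,(60,100,420,320))
E
```

```text
(no output)
```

View pics/end.png

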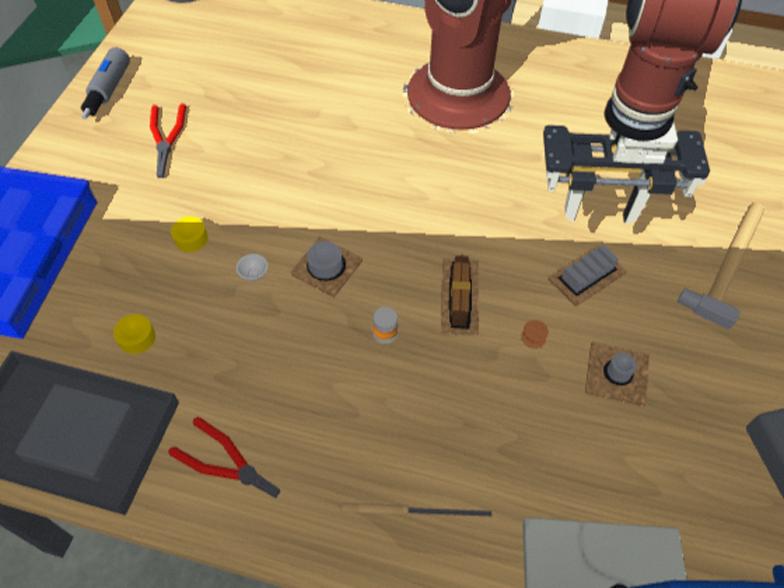

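View pics/endt.png

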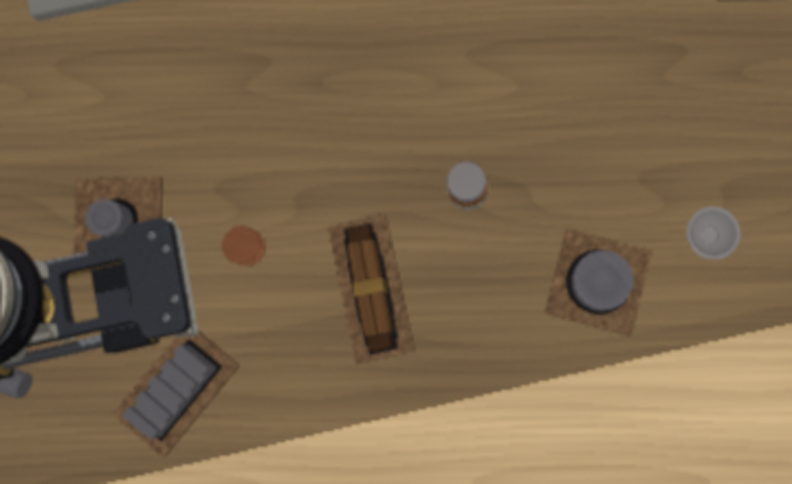

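All four tools sit in their outlines: in the scene view, large die (326,262), clamp (460,292), swage block (588,270) and small die (621,368). The jar (385,325) and spool (535,334) haven't moved, and the arm is clear.

```bash
python3 -c "
from rig import *
print(sign_off())"
```

```text
the job is handed in; nothing more can be done
None
```

All four tools are set down on their matching cork rests, the flux jar and solder spool stayed in place, and I handed the job in at about 29 s of the 112 s allowed; the sign-off returned no verdict.

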